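# Pack a deli gift crate in layers

### The job

Pack the wooden gift crate in two layers: stand the low jar upright on the floor of the crate's well, in the middle, let go of it, and only then lay the short serving board flat across the two ledges, lengthwise along the crate and centred, so that it covers the jar. Set both down gently: neither may be dropped or thrown.

Things in the scene. Friction and masses are not known exactly. Their poses are not given: they have to be found in the camera images.
- crate: Open pale-wood gift crate, fixed, 222 x 152 x 72 mm (x, y, z), walls 6 mm. Origin: centre of its underside; x along its length, z up; symmetric. At each x end a wooden ledge, 63 mm long and the full 140 mm inner width, top 54 mm above the underside. Between them the well: 84 mm along x, 140 mm along y, floor 8 mm above the underside. Inner length between end walls 210 mm.
- low_jar: Low glass jar with a steel lid: upright cylinder, diameter 54 mm, only 40 mm high, about 110 g, no label. Origin: centre of its underside, z up. It stands on the counter (z = 0) near two tall jars (diameter 54 mm, 75 mm high, paper label), whose centres are at least 85 mm from its own.
- short_board: Short mid-brown serving board, flat on the counter (z = 0), 180 mm long, 14 mm thick, about 110 g. Origin: underside, middle of the 180 mm length; x along it, z up. Blade 56 mm wide from x = -90 to +50 mm, handle 26 mm wide from +50 to +90 mm. Grip across the 56 mm at the origin (10 mm from the centre of mass). Either end may point either way in the crate. The long board is 300 x 85 mm.
There are look-alikes about, which are no part of the job. Leave any pink look-alike of the short_board alone.

How it is judged (in metres and radians):
On the way:
1. the low jar stands released on the floor of the well while the short board is still out of the crate (x of low_jar in the frame of crate between -0.02 and 0.02 m and y of low_jar in the frame of crate between -0.025 and 0.025 m and z of low_jar in the frame of crate between 0.004 and 0.012 m and angle between low_jar's own z axis and vertical below 0.12 rad and linear speed of low_jar below 0.02 m/s and contact force between the fingers and low_jar below 0.1 N and horizontal distance between short_board and crate above 0.14 m), for 0.2 s.
At the end, for the whole second after the job is handed in: Low jar upright (7 deg) on the well floor, within 25 mm of the crate middle across it and 20 mm along it; short board flat (4 deg) on both ledges above it, origin within 20 mm of the crate middle both ways, length within 10 deg of the crate length, either way round; both released and at rest (x of low_jar in the frame of crate between -0.02 and 0.02 m and y of low_jar in the frame of crate between -0.025 and 0.025 m and z of low_jar in the frame of crate between 0.004 and 0.012 m and angle between low_jar's own z axis and vertical below 0.12 rad and x of short_board in the frame of crate between -0.02 and 0.02 m and y of short_board in the frame of crate between -0.02 and 0.02 m and z of short_board in the frame of crate between 0.05 and 0.058 m and angle between short_board's own z axis and vertical below 0.07 rad and angle between the x axis of short_board and the x axis of crate, either way round below 0.175 rad and linear speed of each of low_jar, short_board below 0.02 m/s and contact force between the fingers and low_jar below 0.1 N and contact force between the fingers and short_board below 0.1 N); the robot touches nothing.
It fails at once if the low jar falls freely or is thrown (untouched by the fingers and faster than 0.7 m/s, a drop of about 25 mm) (linear speed of low_jar above 0.7 m/s and contact force between the fingers and low_jar below 0.05 N).
It fails at once if the short board falls freely or is thrown (untouched by the fingers and faster than 0.7 m/s, a drop of about 25 mm) (linear speed of short_board above 0.7 m/s and contact force between the fingers and short_board below 0.05 N).
It also fails if it takes over 58 s, if anything falls off the work surface, if the arm or the gripper's body presses on something with over 40 N, if the wrist force passes 120 N, or if a joint passes its speed limit or range.

### The arm

A 6-joint arm with a two-finger parallel gripper is mounted at the origin on the work surface. World frame = base frame: x ahead of the robot, y to its left, z up, the work surface at z = 0. Lengths are in mm, angles in rad, forces in N, time in s.
With the tool pointing down it reaches from about 300 to 850 mm from the base axis. Payload 5.4 kg.
Tool frame: the origin (TCP) lies at the very end of the fingers, on their centre line; the grasp point (between the pads) lies 19 mm behind it (r.hold_point_z is the distance from the TCP to the grasp point, in mm); z points along the fingers, y is the line along which they close (so a half turn about z gives the same grasp; the last joint's range is limited). The gripper opens to 85 mm and grips with 20 to 120 N. Pads are 22 mm wide; open, the fingers measure 114 mm over their backs; the gripper's body (76 mm by 85 mm) begins 54 mm behind the grasp point. The pads swing forward as they close: fully open they stand 13 mm farther back than shut.
Start: joints at [1.138, 0.158, 1.597, -0, 1.386, -0.21], TCP at [127.064, 560.768, 231.299] pointing down, gripper open.
Joint ranges: [-2.91, 2.91], [-0.94, 2.29], [0.18, 2.7], [-1.29, 4.43], [0.17, 2.64], [-3, 3]. Speed limits (rad/s): [2.57, 2.57, 3.14, 3.14, 3.14, 3.14].

### API

Orientations are given as a unit quaternion [w, x, y, z].
In Python, from plant import r gives the robot as it stands.
- The arm moves only by the tool carry_out, never from a script. Its argument "deltas" is a list of rows, each an object with "linear": the shift along the tool's x, y, z in m, a list of three; "rot": the turn, a rotation vector about the tool's x, y, z in degrees, a list of three. A call has 1 to 20 rows; each row shifts and turns the commanded pose from where the row before left it, along the tool's axes as they then stand; what a row does not reach is not made up. A row lasts 1/12 s, in which the tool goes at most 41.7 mm and 7.16 degrees, less where a joint would pass 70% of its speed; a pose out of reach is approached as far as the arm can. A call with a gripper value outside its range is refused whole. "gripper" is the opening, from 0 (shut) to 1 (fully open), set as the call begins (left out, the last holds). The fingers move at their own pace and stop on an object; "newtons" is the grip in N (left out, the last holds). Time passes only in rows, so rows that do not move let the fingers close. It gives the time, the measured TCP pose, the force, the opening and the grip force at its end, in the units of the state.
- r.sense(): the state, without advancing time (a new reading comes with each control period).
- r.read_camera(name): name is "scene" or "top" or "wrist"; returns a dict with "color" (480x640x3 uint8, red, green, blue), "z_map" (480x640 float32, mm along the optical axis (not along the pixel's ray), 0 where there is no reading), "camera_matrix" (3x3 intrinsics, pixels), "rvec" (rotation vector, rad) and "tvec" (3), from world to camera coordinates, as OpenCV has them. Camera axes: x right, y down, z forward; pixel columns grow to the right and rows downward; lengths in mm; the calibration is good to about 2 mm. A picture is of the moment at which its call begins.
- r.finish_job(): hands the job in; it is judged then, once.
The state is a dict: "clock": time; "qpos": joint angles; "qvel": joint speeds; "joint_torque": joint torques, N m; "tcp_pos": TCP position; "tool_rot": TCP orientation; "force": force on the tool from outside, world axes, zero at the start; "torque": the same for the moment, N m; "gripper_width": finger opening in mm; "finger_force": force on a finger pad.
Only numpy, scipy, OpenCV 4.12 (cv2) and the standard library are available. Lean on these libraries where they do the work, as an engineer would, in place of code of your own. Each camera call takes 0.05 s, during which the arm holds its last target. There are 200 camera calls.

## Working session

There is one attempt and no reset: what is moved stays moved. The work goes in short steps, Python scripts to look and compute and a tool call to move; the robot and the scene stay as the last step left them, time stands still between calls to the robot, and variables do not carry over. Pictures are saved under pics/ and viewed, at most 10 in all, crops included, and the job is handed in when it is done.

Besides the shell and the picture viewer there is one more tool, called as name(argument=value, ...) on one line, values as JSON. carry_out: Moves the arm, as the interface text tells. Its arguments: {"type":"object","properties":{"deltas":{"type":"array"},"gripper":{"type":"number"},"newtons":{"type":"number"}},"required":["deltas"]}

```bash
mkdir -p pics; cat > h.py <<'E'
import numpy as np, cv2
from plant import r
def cam(n):
    c=r.read_camera(n); c['R']=cv2.Rodrigues(np.array(c['rvec'],float))[0]; c['t']=np.array(c['tvec'],float).ravel(); return c
def cloud(c):
    K=np.array(c['camera_matrix']); z=c['z_map'].astype(float); v,u=np.mgrid[:480,:640]
    P=np.stack([(u-K[0,2])/K[0,0]*z,(v-K[1,2])/K[1,1]*z,z],-1)
    W=(P-c['t'])@c['R']; W[z==0]=np.nan; return W
def save(n,im): cv2.imwrite('pics/'+n,im[...,::-1])
E
python3 - <<'E'
from h import *
for n in ['top','scene']:
    c=cam(n); save(n+'1.png',c['color']); np.savez('/tmp/'+n,W=cloud(c),color=c['color'])
    print(n,(-c['R'].T@c['t']).round())
print(r.sense())
E
```

```text
top [ 221.   24. 1073.]
scene [1.164e+03 1.000e+00 8.630e+02]
{'clock': 0.1, 'qpos': array([ 1.13789905e+00,  1.59035864e-01,  1.59810739e+00, -9.06261921e-06,
        1.38618605e+00, -2.10071263e-01]), 'qvel': array([-0.00031075, -0.00131745, -0.00318343, -0.00065303,  0.00115909,
        0.0004592 ]), 'joint_torque': array([-5.01173581e-04, -3.96994293e+01, -3.32335567e+01, -2.91166771e-04,
        4.30673012e-03, -8.85787976e-07]), 'tcp_pos': array([126.84295154, 560.28141567, 230.38680763]), 'tool_rot': array([-2.70144180e-04,  1.11181784e-01,  9.93799707e-01, -8.25247217e-04]), 'force': array([ 0.20735029, -0.72527868, -0.63430726]), 'torque': array([ 0.02618661,  0.06930444, -0.04324223]), 'finger_force': 0.0, 'gripper_width': 85.55714467319397}
```

View pics/top1.png

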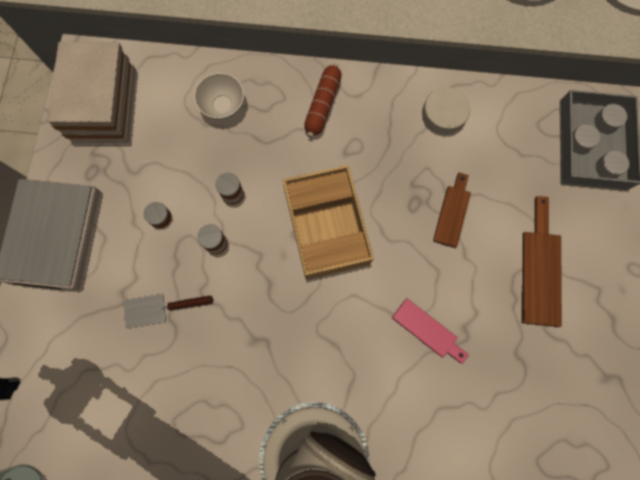

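View pics/scene1.png

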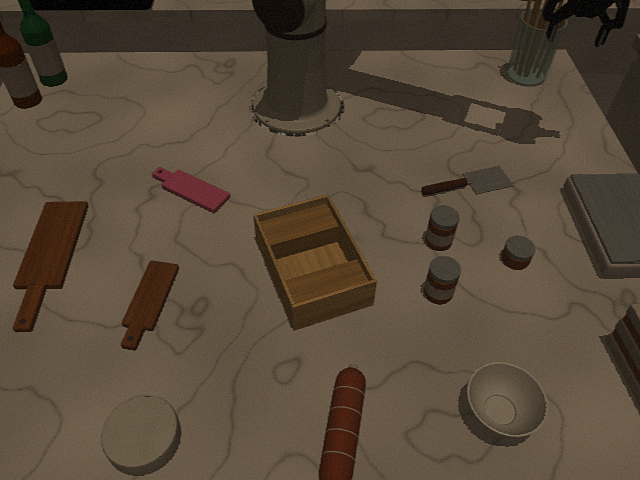

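The top view shows the robot base at the bottom, with x up and y to the left. The crate is at (328,222).

- **Jar candidates:** round lids at (157,214), (229,187) and (210,237). In the scene view, (518,252) is low with no label, while (443,228) and (442,280) are tall with labels. I choose top (157,214).
- **Board candidates:** short brown at (453,210), long brown at (542,262) and pink at (430,330). I choose (453,210).

Next I'll measure these from both depth views and make one close crop.

```bash
cat > m.py <<'E'
from h import *
D={n:np.load(f'/tmp/{n}.npz') for n in ['top','scene']}
def rect(P):
    (c,s,a)=cv2.minAreaRect(P[:,:2].astype(np.float32)); b=cv2.boxPoints((c,s,a))
    e=max((b[1]-b[0],b[2]-b[1]),key=np.linalg.norm); return np.round(c,1),np.round(s,1),round(np.degrees(np.arctan2(e[1],e[0]))%180,1)
# rough regions by world from top pixel
W=D['top']['W']
for nm,(u,v) in dict(jar=(157,214),j2=(229,187),j3=(210,237),board=(450,220),crate=(328,222)).items(): print(nm,W[v,u].round(1))
jar=W[214,157][:2]; bd=W[213,452][:2]; cr=W[222,328][:2]
for n in D:
    W=D[n]['W'];P=W.reshape(-1,3);C=D[n]['color'].reshape(-1,3).astype(int)
    t=lambda c,R:P[np.linalg.norm(P[:,:2]-c,axis=1)<R]
    q=t(jar,45);z=np.nanpercentile(q[q[:,2]>25][:,2],75);q=q[abs(q[:,2]-z)<5]
    print(n,'jar top z',z,cv2.minEnclosingCircle(q[:,:2].astype(np.float32)),len(q))
    m=(np.linalg.norm(P[:,:2]-bd,axis=1)<130)&(P[:,2]>8)&(P[:,2]<25);q=P[m]
    if len(q): print(n,'board z',np.median(q[:,2]),rect(q),len(q))
    q=t(cr,160);q=q[q[:,2]<120];hi=q[(q[:,2]>64)&(q[:,2]<80)];print(n,'rim z',np.median(hi[:,2]),rect(hi))
    led=q[(q[:,2]>48)&(q[:,2]<60)];print(n,'ledge',np.median(led[:,2]),rect(led))
    fl=t(cr,25);print(n,'floor',np.nanmedian(fl[:,2]))
    g=t(np.array([cr[0]-140,cr[1]]),20);print('counter',np.nanmedian(g[:,2]))
a=D['top']['color'][160:280,100:260];b=D['top']['color'][150:270,380:540]
s=D['scene']['color'][190:310,400:560];s2=D['scene']['color'][240:360,90:250]
save('crop1.png',cv2.resize(np.vstack([np.hstack([a,b]),np.hstack([s,s2])]),None,fx=2.4,fy=2.4))
E
python3 m.py
```

```text
jar [488.  407.6  39.9]
j2 [557.1 247.1  73.6]
j3 [440.1 272.3  72.3]
board [ 550.  -259.4   12.2]
crate [517.6  20.9   8. ]
top jar top z 41.28125636468245 ((489.7257995605469, 413.529296875), 27.460405349731445) 419
top board z 13.210745017577924 (array([ 579.9, -267.5]), array([ 57.1, 181.3]), np.float32(168.6)) 1580
top rim z 71.26363308013407 (array([508.6,  24.6]), array([223.5, 152.3]), np.float32(19.3))
top ledge 53.76508735379353 (array([506.4,  25. ]), array([219.4, 150.1]), np.float32(19.3))
top floor 7.762620655409556
counter 0.7045361966451112
scene jar top z 40.100112287619844 ((491.4727783203125, 412.4283447265625), 28.096647262573242) 527
scene board z 13.54930522805477 (array([ 581.3, -268.5]), array([ 58.3, 182.1]), np.float32(168.6)) 2427
scene rim z 70.68382941681732 (array([508.1,  23.9]), array([226.9, 153.3]), np.float32(19.3))
scene ledge 53.58373762686092 (array([510.4,  24.2]), array([223.8, 152.4]), np.float32(19.3))
scene floor 7.479782627329007
counter 64.38150820794769
```

View pics/crop1.png

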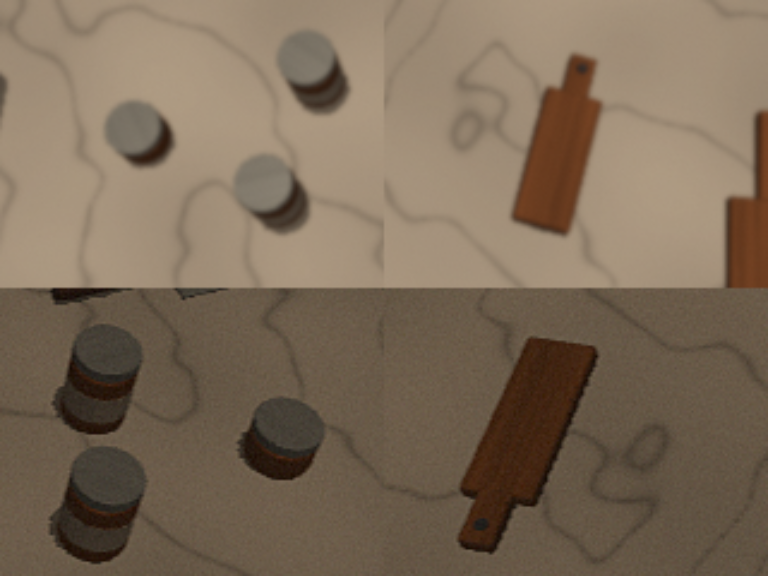

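The crop confirms both choices. The jar at lower left is short with no label. The board is short, brown and 181x57 mm. Both views agree on heights: jar 40–41, board 13.4, ledge 54, floor 8 and rim 71 mm. The crate is at (508.4, 24.3) with its long axis at 19.3°. I'll close the fingers along the crate's y (109.3°).

```bash
cat > d.py <<'E'
# usage: d.py x y z yawdeg(tool y dir)
from h import *; import sys
from scipy.spatial.transform import Rotation as R
x,y,z,a=map(float,sys.argv[1:]); s=r.sense(); q=s['tool_rot']; C=R.from_quat([q[1],q[2],q[3],q[0]])
a=np.radians(a); ty=np.array([np.cos(a),np.sin(a),0]); tz=np.array([0,0,-1.]); 
best=min((R.from_matrix(np.stack([np.cross(k*ty,tz),k*ty,tz],1)) for k in(1,-1)),key=lambda T:(C.inv()*T).magnitude())
d=np.array([x,y,z])-s['tcp_pos']
print('t',s['clock'],'tcp',s['tcp_pos'].round(1),'rot deg',np.degrees((C.inv()*best).as_rotvec()).round(2),'lin after rot mm',best.inv().apply(d).round(1),'before',C.inv().apply(d).round(1),'F',s['force'].round(1),'w',s['gripper_width'],'ff',s['finger_force'])
E
python3 d.py 490.5 413 60 109.3
```

```text
t 0.1 tcp [126.8 560.3 230.4] rot deg [ -0.09  -0.05 -32.07] lin after rot mm [-294.5 -259.2  170.4] before [-387.3  -63.   170.4] F [ 0.2 -0.7 -0.6] w 85.55714467319397 ff 0.0
```

carry_out(deltas=[{"linear":[0,0,0],"rot":[0,0,-6.4]},{"linear":[0,0,0],"rot":[0,0,-6.4]},{"linear":[0,0,0],"rot":[0,0,-6.4]},{"linear":[0,0,0],"rot":[0,0,-6.4]},{"linear":[0,0,0],"rot":[0,0,-6.4]},{"linear":[-0.0295,-0.026,0.008],"rot":[0,0,0]},{"linear":[-0.0295,-0.026,0.008],"rot":[0,0,0]},{"linear":[-0.0295,-0.026,0.008],"rot":[0,0,0]},{"linear":[-0.0295,-0.026,0.008],"rot":[0,0,0]},{"linear":[-0.0295,-0.026,0.008],"rot":[0,0,0]},{"linear":[-0.0295,-0.026,0.008],"rot":[0,0,0]},{"linear":[-0.0295,-0.026,0.008],"rot":[0,0,0]},{"linear":[-0.0295,-0.026,0.008],"rot":[0,0,0]},{"linear":[-0.0295,-0.026,0.008],"rot":[0,0,0]},{"linear":[-0.0295,-0.026,0.008],"rot":[0,0,0]},{"linear":[0,0,0],"rot":[0,0,0]}], gripper=1)

```text
clock: 1.43
tcp_pos: [496.3, 408.0, 148.7]
tool_rot: [-0.0, -0.164, 0.986, -0.001]
force: [-0.2, 0.2, 0.3]
gripper_width: 85.4
finger_force: 0.0
```

```bash
python3 d.py 490.5 413 5 109.3; python3 - <<'E'
from h import *
c=cam('wrist'); W=cloud(c); P=W.reshape(-1,3); q=P[(np.linalg.norm(P[:,:2]-[490.5,413],axis=1)<45)&(abs(P[:,2]-41)<5)]
print(len(q),np.nanmedian(q[:,2]) if len(q) else 0, cv2.minEnclosingCircle(q[:,:2].astype(np.float32)) if len(q) else 0)
E
```

```text
t 1.4333 tcp [496.3 408.  148.7] rot deg [-0.16 -0.06 -0.41] lin after rot mm [  3.9   6.6 143.7] before [  3.8   7.  143.6] F [-0.2  0.2  0.3] w 85.42183817206397 ff 0.0
4362 39.46830667301939 ((489.3642883300781, 413.4896545410156), 26.885971069335938)
```

The wrist view, a third measurement, puts the jar at (489.4, 413.5) with its top at 39.5, which agrees. I'll correct the offset and descend.

carry_out(deltas=[{"linear":[0.0043,0.007,0.01],"rot":[0,0,0]},{"linear":[0,0,0.02],"rot":[0,0,0]},{"linear":[0,0,0.02],"rot":[0,0,0]},{"linear":[0,0,0.02],"rot":[0,0,0]},{"linear":[0,0,0.015],"rot":[0,0,0]},{"linear":[0,0,0],"rot":[0,0,0]},{"linear":[0,0,0],"rot":[0,0,0]}])

```text
clock: 2.07
tcp_pos: [482.4, 418.3, 65.2]
tool_rot: [-0.001, -0.168, 0.986, -0.0]
force: [-0.5, 0.3, 0.7]
gripper_width: 85.5
finger_force: 0.0
```

```bash
python3 d.py 489.8 413.3 5 109.3
```

```text
t 2.0667 tcp [482.4 418.3  65.2] rot deg [-0.01 -0.16  0.05] lin after rot mm [-5.3 -7.2 60.2] before [-5.5 -7.2 60.2] F [-0.5  0.3  0.7] w 85.48468859711444 ff 0.0
```

The earlier reading was tracking lag, so I'll take that correction back and let it settle.

carry_out(deltas=[{"linear":[-0.0053,-0.0072,0],"rot":[0,0,0]},{"linear":[0,0,0.01],"rot":[0,0,0]},{"linear":[0,0,0],"rot":[0,0,0]},{"linear":[0,0,0],"rot":[0,0,0]},{"linear":[0,0,0],"rot":[0,0,0]}])

```text
clock: 2.48
tcp_pos: [492.4, 412.6, 56.5]
tool_rot: [0.0, -0.167, 0.986, 0.0]
force: [-0.6, -0.2, 0.2]
gripper_width: 85.2
finger_force: 0.0
```

```bash
python3 d.py 489.8 413.3 5 109.3
```

```text
t 2.4833 tcp [492.4 412.6  56.5] rot deg [ 0.01  0.01 -0.08] lin after rot mm [ 2.2  1.5 51.5] before [ 2.2  1.5 51.5] F [-0.6 -0.2  0.2] w 85.19584068559737 ff 0.0
```

carry_out(deltas=[{"linear":[0.001,0.001,0.015],"rot":[0,0,0]},{"linear":[0,0,0.015],"rot":[0,0,0]},{"linear":[0,0,0.012],"rot":[0,0,0]},{"linear":[0,0,0.008],"rot":[0,0,0]},{"linear":[0,0,0],"rot":[0,0,0]},{"linear":[0,0,0],"rot":[0,0,0]},{"linear":[0,0,0],"rot":[0,0,0]},{"linear":[0,0,0],"rot":[0,0,0]}])

```text
clock: 3.15
tcp_pos: [491.7, 413.7, 7.2]
tool_rot: [0.001, -0.167, 0.986, 0.0]
force: [0.6, 0.1, 0.4]
gripper_width: 85.2
finger_force: 0.0
```

```bash
python3 d.py 489.8 413.3 5 109.3
```

```text
t 3.15 tcp [491.7 413.7   7.2] rot deg [ 0.02  0.1  -0.06] lin after rot mm [1.9 0.3 2.2] before [1.9 0.3 2.2] F [0.6 0.1 0.4] w 85.211053250639 ff 0.0
```

Close on the jar with 30 N.

carry_out(deltas=[{"linear":[0.0015,0,0.002],"rot":[0,0,0]},{"linear":[0,0,0],"rot":[0,0,0]},{"linear":[0,0,0],"rot":[0,0,0]},{"linear":[0,0,0],"rot":[0,0,0]},{"linear":[0,0,0],"rot":[0,0,0]},{"linear":[0,0,0],"rot":[0,0,0]},{"linear":[0,0,0],"rot":[0,0,0]},{"linear":[0,0,0],"rot":[0,0,0]}], gripper=0.3, newtons=30)

```text
clock: 3.82
tcp_pos: [489.8, 412.9, 4.6]
tool_rot: [0.0, -0.167, 0.986, 0.0]
force: [-0.2, -0.7, 1.9]
gripper_width: 53.4
finger_force: 31.7
```

```bash
python3 d.py 508.4 24.3 150 109.3
```

```text
t 3.8167 tcp [489.8 412.9   4.6] rot deg [ 0.    0.02 -0.07] lin after rot mm [ 110.8 -372.9 -145.4] before [ 110.3 -373.  -145.5] F [-0.2 -0.7  1.9] w 53.445319565937254 ff 31.704649329185486
```

carry_out(deltas=[{"linear":[0,0,-0.005],"rot":[0,0,0]},{"linear":[0,0,-0.015],"rot":[0,0,0]},{"linear":[0,0,-0.025],"rot":[0,0,0]},{"linear":[0,0,-0.025],"rot":[0,0,0]},{"linear":[0,0,-0.025],"rot":[0,0,0]},{"linear":[0,0,-0.025],"rot":[0,0,0]},{"linear":[0,0,-0.025],"rot":[0,0,0]},{"linear":[0.0038,-0.0129,0],"rot":[0,0,0]},{"linear":[0.007,-0.024,0],"rot":[0,0,0]},{"linear":[0.01,-0.034,0],"rot":[0,0,0]},{"linear":[0.01,-0.034,0],"rot":[0,0,0]},{"linear":[0.01,-0.034,0],"rot":[0,0,0]},{"linear":[0.01,-0.034,0],"rot":[0,0,0]},{"linear":[0.01,-0.034,0],"rot":[0,0,0]},{"linear":[0.01,-0.034,0],"rot":[0,0,0]},{"linear":[0.01,-0.034,0],"rot":[0,0,0]},{"linear":[0.01,-0.034,0],"rot":[0,0,0]},{"linear":[0.01,-0.034,0],"rot":[0,0,0]},{"linear":[0.007,-0.024,0],"rot":[0,0,0]},{"linear":[0.002,-0.006,0],"rot":[0,0,0]}])

```text
clock: 5.48
tcp_pos: [509.2, 20.9, 150.5]
tool_rot: [0.001, -0.165, 0.986, -0.001]
force: [1.4, 0.1, -0.2]
gripper_width: 53.4
finger_force: 31.9
```

carry_out(deltas=[{"linear":[0,0,0],"rot":[0,0,0]},{"linear":[0,0,0],"rot":[0,0,0]},{"linear":[0,0,0],"rot":[0,0,0]},{"linear":[0,0,0],"rot":[0,0,0]}])

```text
clock: 5.82
tcp_pos: [508.6, 25.8, 149.4]
tool_rot: [0.0, -0.168, 0.986, 0.0]
force: [0.4, 0.1, -0.6]
gripper_width: 53.2
finger_force: 31.9
```

```bash
python3 d.py 508.4 24.3 12.6 109.3; python3 - <<'E'
from h import *
c=cam('wrist'); save('w1.png',c['color']); W=cloud(c)
P=W.reshape(-1,3);q=P[(np.linalg.norm(P[:,:2]-[508,24],axis=1)<160)]
hi=q[(q[:,2]>64)&(q[:,2]<80)];
if len(hi)>5: print('rim',cv2.minAreaRect(hi[:,:2].astype(np.float32)),np.median(hi[:,2]))
E
```

```text
t 5.8167 tcp [508.6  25.8 149.4] rot deg [0.02 0.   0.04] lin after rot mm [  0.7  -1.3 136.8] before [  0.7  -1.4 136.8] F [ 0.4  0.1 -0.6] w 53.24731032279488 ff 31.85814678668976
rim ((507.6853942871094, 24.44549560546875), (222.85093688964844, 152.58128356933594), 19.373565673828125) 71.0410264383909
```

View pics/w1.png

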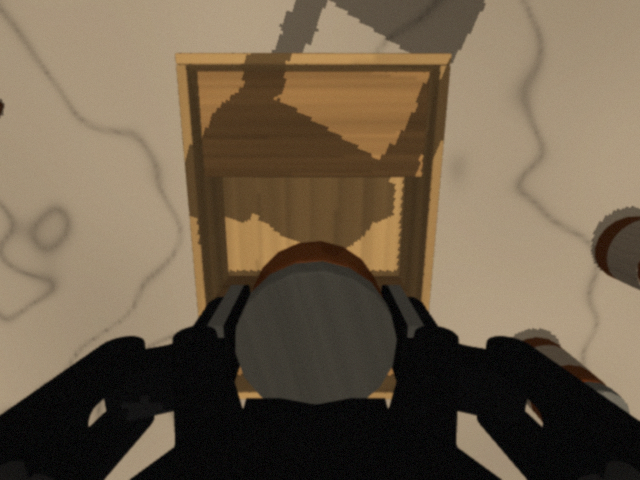

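The picture shows the jar held between the pads at (317,335), with the crate square below it and its well at (310,220). The rim re-measures at (507.7, 24.4). Descending.

carry_out(deltas=[{"linear":[0.0,-0.001,0.01],"rot":[0,0,0]},{"linear":[0,0,0.02],"rot":[0,0,0]},{"linear":[0,0,0.02],"rot":[0,0,0]},{"linear":[0,0,0.02],"rot":[0,0,0]},{"linear":[0,0,0.02],"rot":[0,0,0]},{"linear":[0,0,0.015],"rot":[0,0,0]},{"linear":[0,0,0.012],"rot":[0,0,0]},{"linear":[0,0,0.008],"rot":[0,0,0]},{"linear":[0,0,0.005],"rot":[0,0,0]},{"linear":[0,0,0.003],"rot":[0,0,0]},{"linear":[0,0,0],"rot":[0,0,0]},{"linear":[0,0,0],"rot":[0,0,0]},{"linear":[0,0,0],"rot":[0,0,0]},{"linear":[0,0,0],"rot":[0,0,0]}])

```text
clock: 7.03
tcp_pos: [509.7, 23.4, 17.0]
tool_rot: [0.001, -0.167, 0.986, -0.0]
force: [0.0, 1.1, -1.7]
gripper_width: 53.0
finger_force: 31.9
```

```bash
python3 d.py 508.2 24.3 12.6 109.3
```

```text
t 7.0333 tcp [509.7  23.4  17. ] rot deg [-0.04  0.07 -0.06] lin after rot mm [1.1 1.4 4.4] before [1.1 1.4 4.4] F [ 0.   1.1 -1.7] w 53.020152739228685 ff 31.86704456806183
```

carry_out(deltas=[{"linear":[0,0.001,0.001],"rot":[0,0,0]},{"linear":[0,0,0.001],"rot":[0,0,0]},{"linear":[0,0,0.001],"rot":[0,0,0]},{"linear":[0,0,0.001],"rot":[0,0,0]},{"linear":[0,0,0.0005],"rot":[0,0,0]},{"linear":[0,0,0],"rot":[0,0,0]},{"linear":[0,0,0],"rot":[0,0,0]},{"linear":[0,0,0],"rot":[0,0,0]}])

```text
clock: 7.7
tcp_pos: [508.7, 24.5, 12.6]
tool_rot: [-0.0, -0.167, 0.986, 0.0]
force: [-3.8, -0.2, 8.0]
gripper_width: 53.1
finger_force: 32.7
```

There is floor contact (8 N up), so I'll release and then rise.

carry_out(deltas=[{"linear":[0,0,0],"rot":[0,0,0]},{"linear":[0,0,0],"rot":[0,0,0]},{"linear":[0,0,0],"rot":[0,0,0]},{"linear":[0,0,0],"rot":[0,0,0]},{"linear":[0,0,0],"rot":[0,0,0]},{"linear":[0,0,0],"rot":[0,0,0]},{"linear":[0,0,0],"rot":[0,0,0]},{"linear":[0,0,-0.01],"rot":[0,0,0]},{"linear":[0,0,-0.02],"rot":[0,0,0]},{"linear":[0,0,-0.03],"rot":[0,0,0]},{"linear":[0,0,-0.03],"rot":[0,0,0]},{"linear":[0,0,-0.03],"rot":[0,0,0]},{"linear":[0,0,-0.03],"rot":[0,0,0]},{"linear":[0,0,0],"rot":[0,0,0]},{"linear":[0,0,0],"rot":[0,0,0]},{"linear":[0,0,0],"rot":[0,0,0]}], gripper=0.9)

```text
clock: 9.03
tcp_pos: [508.2, 24.7, 161.6]
tool_rot: [-0.0, -0.167, 0.986, 0.0]
force: [0.3, 0.4, 0.1]
gripper_width: 76.7
finger_force: 0.0
```

```bash
python3 d.py 581 -268 100 78.6; python3 - <<'E'
from h import *
c=cam('wrist'); P=cloud(c).reshape(-1,3)
hi=P[(P[:,2]>66)&(P[:,2]<78)&(np.linalg.norm(P[:,:2]-[508,24],axis=1)<150)]
(cc,s,a)=cv2.minAreaRect(hi[:,:2].astype(np.float32));print('rim',cc,s,a)
q=P[(abs(P[:,2]-48)<3.5)&(np.linalg.norm(P[:,:2]-[508,24],axis=1)<33)]
print('jar',len(q),np.median(q[:,2]),q[:,2].std(),cv2.minEnclosingCircle(q[:,:2].astype(np.float32)))
E
```

```text
t 9.0333 tcp [508.2  24.7 161.6] rot deg [ 2.000e-02 -5.000e-02  3.063e+01] lin after rot mm [-129.3 -272.5   61.6] before [  27.6 -300.4   61.4] F [0.3 0.4 0.1] w 76.67757551351373 ff 0.0
rim (507.68804931640625, 24.194747924804688) (222.10350036621094, 152.548583984375) 19.107547760009766
jar 4157 47.461638546203574 0.6946229177664404 ((508.97454833984375, 24.848236083984375), 26.98821258544922)
```

The jar stands released and centred, with its top at 47.5. Now the board.

carry_out(deltas=[{"linear":[0,0,0],"rot":[0,0,6.1]},{"linear":[0,0,0],"rot":[0,0,6.1]},{"linear":[0,0,0],"rot":[0,0,6.1]},{"linear":[0,0,0],"rot":[0,0,6.1]},{"linear":[0,0,0],"rot":[0,0,6.2]},{"linear":[-0.013,-0.0273,0],"rot":[0,0,0]},{"linear":[-0.013,-0.0273,0],"rot":[0,0,0]},{"linear":[-0.013,-0.0273,0],"rot":[0,0,0]},{"linear":[-0.013,-0.0273,0],"rot":[0,0,0]},{"linear":[-0.013,-0.0273,0],"rot":[0,0,0]},{"linear":[-0.013,-0.0273,0],"rot":[0,0,0]},{"linear":[-0.013,-0.0273,0],"rot":[0,0,0]},{"linear":[-0.013,-0.0273,0],"rot":[0,0,0]},{"linear":[-0.013,-0.0273,0],"rot":[0,0,0]},{"linear":[-0.0123,-0.0268,0],"rot":[0,0,0]},{"linear":[0,0,0.02],"rot":[0,0,0]},{"linear":[0,0,0.02],"rot":[0,0,0]},{"linear":[0,0,0],"rot":[0,0,0]},{"linear":[0,0,0],"rot":[0,0,0]},{"linear":[0,0,0],"rot":[0,0,0]}], gripper=1)

```text
clock: 10.75
tcp_pos: [581.7, -267.8, 121.8]
tool_rot: [-0.0, 0.099, 0.995, 0.0]
force: [0.1, -0.8, 0.4]
gripper_width: 85.2
finger_force: 0.0
```

```bash
python3 d.py 581 -268 3 78.6; python3 - <<'E'
from h import *
c=cam('wrist'); save('w2.png',c['color']); P=cloud(c).reshape(-1,3)
q=P[(P[:,2]>8.5)&(P[:,2]<20)&(np.linalg.norm(P[:,:2]-[581,-268],axis=1)<110)]
print(cv2.minAreaRect(q[:,:2].astype(np.float32)),np.median(q[:,2]))
E
```

```text
t 10.75 tcp [ 581.7 -267.8  121.8] rot deg [ 0.02 -0.04  0.05] lin after rot mm [  0.6  -0.4 118.8] before [  0.6  -0.4 118.8] F [ 0.1 -0.8  0.4] w 85.24201780848196 ff 0.0
((579.565185546875, -268.3580322265625), (56.12131118774414, 178.41400146484375), 78.47103118896484) 13.360895556581065
```

View pics/w2.png

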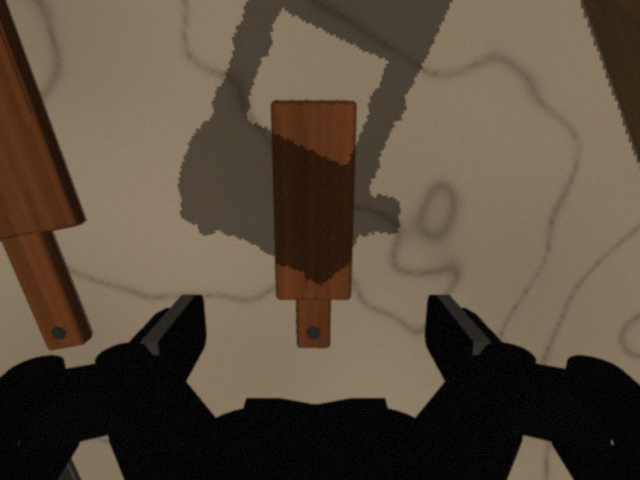

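The wrist picture shows the board square between the open fingers, with the blade at (313,200) and the handle hole at (313,333). It measures (579.6, -268.4) with its top at 13.4. I'll narrow the fingers to 70 mm and descend.

carry_out(deltas=[{"linear":[0.001,0,0.015],"rot":[0,0,0]},{"linear":[0,0,0.02],"rot":[0,0,0]},{"linear":[0,0,0.02],"rot":[0,0,0]},{"linear":[0,0,0.02],"rot":[0,0,0]},{"linear":[0,0,0.015],"rot":[0,0,0]},{"linear":[0,0,0.012],"rot":[0,0,0]},{"linear":[0,0,0.008],"rot":[0,0,0]},{"linear":[0,0,0.004],"rot":[0,0,0]},{"linear":[0,0,0],"rot":[0,0,0]},{"linear":[0,0,0],"rot":[0,0,0]},{"linear":[0,0,0],"rot":[0,0,0]},{"linear":[0,0,0],"rot":[0,0,0]}], gripper=0.82)

```text
clock: 11.8
tcp_pos: [581.6, -268.5, 8.9]
tool_rot: [0.001, 0.099, 0.995, -0.0]
force: [0.1, -0.2, -0.3]
gripper_width: 69.8
finger_force: 0.0
```

carry_out(deltas=[{"linear":[0,0,0.002],"rot":[0,0,0]},{"linear":[0,0,0],"rot":[0,0,0]},{"linear":[0,0,0],"rot":[0,0,0]},{"linear":[0,0,0],"rot":[0,0,0]}])

```text
clock: 12.13
tcp_pos: [580.8, -268.0, 5.8]
tool_rot: [-0.0, 0.099, 0.995, 0.0]
force: [0.2, 0.2, 0.1]
gripper_width: 70.3
finger_force: 0.0
```

```bash
python3 d.py 580.5 -268.2 2 78.6
```

```text
t 12.1333 tcp [ 580.8 -268.     5.8] rot deg [ 0.   -0.    0.03] lin after rot mm [ 0.2 -0.3  3.8] before [ 0.2 -0.3  3.8] F [0.2 0.2 0.1] w 70.31942308563504 ff 0.0
```

carry_out(deltas=[{"linear":[0,0,0.002],"rot":[0,0,0]},{"linear":[0,0,0.002],"rot":[0,0,0]},{"linear":[0,0,0.001],"rot":[0,0,0]},{"linear":[0,0,0],"rot":[0,0,0]},{"linear":[0,0,0],"rot":[0,0,0]},{"linear":[0,0,0],"rot":[0,0,0]}])

```text
clock: 12.63
tcp_pos: [580.8, -268.0, 0.8]
tool_rot: [-0.0, 0.099, 0.995, 0.0]
force: [0.8, -0.4, 0.2]
gripper_width: 69.6
finger_force: 0.0
```

carry_out(deltas=[{"linear":[0,0,0],"rot":[0,0,0]},{"linear":[0,0,0],"rot":[0,0,0]},{"linear":[0,0,0],"rot":[0,0,0]},{"linear":[0,0,0],"rot":[0,0,0]},{"linear":[0,0,0],"rot":[0,0,0]},{"linear":[0,0,0],"rot":[0,0,0]},{"linear":[0,0,0],"rot":[0,0,0]}], gripper=0.3, newtons=40)

```text
clock: 13.22
tcp_pos: [581.1, -268.2, 1.2]
tool_rot: [0.0, 0.099, 0.995, -0.0]
force: [0.3, 0.4, 3.1]
gripper_width: 54.9
finger_force: 43.3
```

```bash
python3 d.py 508 24.3 150 109.3
```

```text
t 13.2167 tcp [ 581.1 -268.2    1.2] rot deg [-3.000e-02  4.000e-02 -3.066e+01] lin after rot mm [ -27.6  300.3 -148.8] before [ 129.2  272.3 -149. ] F [0.3 0.4 3.1] w 54.8579049684367 ff 43.272424936294556
```

It is gripped (54.9 mm, 43 N). Lift and turn, then look.

carry_out(deltas=[{"linear":[0,0,-0.004],"rot":[0,0,0]},{"linear":[0,0,-0.01],"rot":[0,0,0]},{"linear":[0,0,-0.02],"rot":[0,0,0]},{"linear":[0,0,-0.025],"rot":[0,0,0]},{"linear":[0,0,-0.025],"rot":[0,0,0]},{"linear":[0,0,-0.025],"rot":[0,0,0]},{"linear":[0,0,-0.025],"rot":[0,0,0]},{"linear":[0,0,-0.015],"rot":[0,0,0]},{"linear":[0,0,0],"rot":[0,0,-2.5]},{"linear":[0,0,0],"rot":[0,0,-5]},{"linear":[0,0,0],"rot":[0,0,-5]},{"linear":[0,0,0],"rot":[0,0,-5]},{"linear":[0,0,0],"rot":[0,0,-5]},{"linear":[0,0,0],"rot":[0,0,-5]},{"linear":[0,0,0],"rot":[0,0,-3.1]},{"linear":[0,0,0],"rot":[0,0,0]},{"linear":[0,0,0],"rot":[0,0,0]},{"linear":[0,0,0],"rot":[0,0,0]}])

```text
clock: 14.72
tcp_pos: [580.7, -267.8, 149.9]
tool_rot: [-0.0, -0.166, 0.986, 0.0]
force: [0.2, -0.3, -0.3]
gripper_width: 54.5
finger_force: 42.8
```

```bash
python3 d.py 508 24.3 150 109.3;  python3 - <<'E'
from h import *
c=cam('wrist'); save('w3.png',c['color']); W=cloud(c); P=W.reshape(-1,3)
q=P[(P[:,2]>120)&(P[:,2]<200)&(np.linalg.norm(P[:,:2]-[581,-268],axis=1)<110)]
C=c['color'].reshape(-1,3).astype(int)
m=(P[:,2]>130)&(P[:,2]<200)&(C[:,0]-C[:,2]>25)
q=P[m];print(len(q),np.median(q[:,2]))
A=np.c_[q[:,:2]-[581,-268],np.ones(len(q))];s=np.linalg.lstsq(A,q[:,2],rcond=None)[0];print('plane',s,cv2.minAreaRect(q[:,:2].astype(np.float32)))
E
```

```text
t 14.7167 tcp [ 580.7 -267.8  149.9] rot deg [ 0.01 -0.01 -0.15] lin after rot mm [-2.800e+01  2.997e+02 -1.000e-01] before [-27.2 299.8  -0. ] F [ 0.2 -0.3 -0.3] w 54.522616422080475 ff 42.798330187797546
50543 162.01066278106373
plane [2.02683625e-03 4.35953770e-03 1.62115517e+02] ((555.4373779296875, -272.82568359375), (131.24661254882812, 108.763427734375), 19.144336700439453)
```

View pics/w3.png

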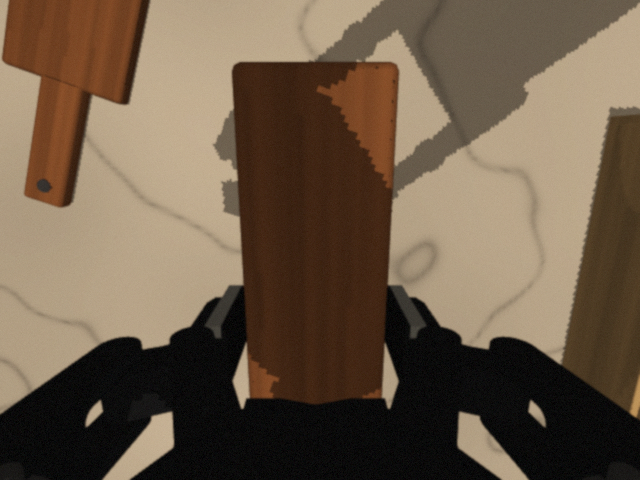

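The board is held level (about 0.3°), spanning (235–398, 62–400) in the picture with the pads at about (225,310) and (400,310). Carry it over the crate.

carry_out(deltas=[{"linear":[-0.0009,0.01,0],"rot":[0,0,0]},{"linear":[-0.0019,0.02,0],"rot":[0,0,0]},{"linear":[-0.0028,0.03,0],"rot":[0,0,0]},{"linear":[-0.0028,0.03,0],"rot":[0,0,0]},{"linear":[-0.0028,0.03,0],"rot":[0,0,0]},{"linear":[-0.0028,0.03,0],"rot":[0,0,0]},{"linear":[-0.0028,0.03,0],"rot":[0,0,0]},{"linear":[-0.0028,0.03,0],"rot":[0,0,0]},{"linear":[-0.0028,0.03,0],"rot":[0,0,0]},{"linear":[-0.0028,0.03,0],"rot":[0,0,0]},{"linear":[-0.0019,0.02,0],"rot":[0,0,0]},{"linear":[-0.0009,0.01,0],"rot":[0,0,0]},{"linear":[0,0,0],"rot":[0,0,0]},{"linear":[0,0,0],"rot":[0,0,0]},{"linear":[0,0,0],"rot":[0,0,0]},{"linear":[0,0,0],"rot":[0,0,0]}])

```text
clock: 16.1
tcp_pos: [508.8, 23.3, 149.9]
tool_rot: [0.0, -0.166, 0.986, -0.0]
force: [0.8, -0.2, -1.5]
gripper_width: 54.9
finger_force: 42.8
```

```bash
python3 d.py 508.4 24.3 55.5 109.3
```

```text
t 16.1 tcp [508.8  23.3 149.9] rot deg [-0.03  0.01 -0.16] lin after rot mm [ 0.1  1.1 94.4] before [ 0.1  1.1 94.4] F [ 0.8 -0.2 -1.5] w 54.88382455113374 ff 42.799315452575684
```

carry_out(deltas=[{"linear":[0,0.001,0.01],"rot":[0,0,0]},{"linear":[0,0,0.02],"rot":[0,0,0]},{"linear":[0,0,0.02],"rot":[0,0,0]},{"linear":[0,0,0.015],"rot":[0,0,0]},{"linear":[0,0,0.01],"rot":[0,0,0]},{"linear":[0,0,0.008],"rot":[0,0,0]},{"linear":[0,0,0.005],"rot":[0,0,0]},{"linear":[0,0,0.002],"rot":[0,0,0]},{"linear":[0,0,0],"rot":[0,0,0]},{"linear":[0,0,0],"rot":[0,0,0]},{"linear":[0,0,0],"rot":[0,0,0]},{"linear":[0,0,0],"rot":[0,0,0]}])

```text
clock: 17.1
tcp_pos: [508.7, 25.4, 60.5]
tool_rot: [0.001, -0.167, 0.986, -0.0]
force: [-0.2, -0.6, -0.1]
gripper_width: 55.0
finger_force: 42.8
```

carry_out(deltas=[{"linear":[0,0,0.001],"rot":[0,0,0]},{"linear":[0,0,0.001],"rot":[0,0,0]},{"linear":[0,0,0.001],"rot":[0,0,0]},{"linear":[0,0,0.001],"rot":[0,0,0]},{"linear":[0,0,0],"rot":[0,0,0]},{"linear":[0,0,0],"rot":[0,0,0]},{"linear":[0,0,0],"rot":[0,0,0]}])

```text
clock: 17.68
tcp_pos: [508.1, 25.5, 55.8]
tool_rot: [-0.0, -0.167, 0.986, 0.0]
force: [-0.2, -0.4, -0.9]
gripper_width: 54.6
finger_force: 42.8
```

carry_out(deltas=[{"linear":[0,0,0.0005],"rot":[0,0,0]},{"linear":[0,0,0.0005],"rot":[0,0,0]},{"linear":[0,0,0.0005],"rot":[0,0,0]},{"linear":[0,0,0],"rot":[0,0,0]},{"linear":[0,0,0],"rot":[0,0,0]},{"linear":[0,0,0],"rot":[0,0,0]}])

```text
clock: 18.18
tcp_pos: [508.2, 25.4, 55.1]
tool_rot: [-0.0, -0.167, 0.986, -0.0]
force: [-3.1, 0.7, 6.3]
gripper_width: 54.9
finger_force: 43.6
```

There is ledge contact (6 N), so I'll release, rise and look.

carry_out(deltas=[{"linear":[0,0,0],"rot":[0,0,0]},{"linear":[0,0,0],"rot":[0,0,0]},{"linear":[0,0,0],"rot":[0,0,0]},{"linear":[0,0,0],"rot":[0,0,0]},{"linear":[0,0,0],"rot":[0,0,0]},{"linear":[0,0,0],"rot":[0,0,0]},{"linear":[0,0,0],"rot":[0,0,0]},{"linear":[0,0,-0.01],"rot":[0,0,0]},{"linear":[0,0,-0.02],"rot":[0,0,0]},{"linear":[0,0,-0.03],"rot":[0,0,0]},{"linear":[0,0,-0.03],"rot":[0,0,0]},{"linear":[0,0,-0.03],"rot":[0,0,0]},{"linear":[0,0,-0.03],"rot":[0,0,0]},{"linear":[0,0,0],"rot":[0,0,0]},{"linear":[0,0,0],"rot":[0,0,0]},{"linear":[0,0,0],"rot":[0,0,0]},{"linear":[0,0,0],"rot":[0,0,0]}], gripper=0.9)

```text
clock: 19.6
tcp_pos: [507.1, 25.6, 202.9]
tool_rot: [-0.001, -0.167, 0.986, 0.0]
force: [-0.7, 1.1, 0.0]
gripper_width: 76.9
finger_force: 0.0
```

```bash
python3 - <<'E'
from h import *
s=r.sense();print(s['clock'],s['tcp_pos'],s['force'],s['finger_force'])
for n in ['wrist','scene']:
    c=cam(n); P=cloud(c).reshape(-1,3)
    if n=='wrist': save('w4.png',c['color'])
    C=c['color'].reshape(-1,3).astype(float)
    m=(abs(P[:,2]-68)<3)&(np.linalg.norm(P[:,:2]-[508,24],axis=1)<105)
    a=np.radians(19.3);l=(P[:,:2]-[508,24.3])@np.array([[np.cos(a),-np.sin(a)],[np.sin(a),np.cos(a)]])
    m&=(abs(l[:,0])<103)&(abs(l[:,1])<66); q=P[m];ll=l[m]
    A=np.c_[ll,np.ones(len(q))];print(n,len(q),'plane',np.linalg.lstsq(A,q[:,2],rcond=None)[0],'crate frame',cv2.minAreaRect(ll.astype(np.float32)),ll.min(0),ll.max(0))
E
```

```text
19.6 [507.0947903   25.6427643  202.91058858] [-0.6963902   1.06066865  0.02797997] 0.0
wrist 14355 plane [1.58908312e-03 1.51444100e-03 6.74196910e+01] crate frame ((-0.31461334228515625, 1.3862190246582031), (55.83176040649414, 178.6984100341797), 89.94882202148438) [-89.67883569 -26.56162501] [89.03408504 29.32776887]
scene 1969 plane [-8.19389412e-05  1.18879643e-03  6.75431674e+01] crate frame ((-5.05670166015625, 0.15130996704101562), (56.15268325805664, 195.05728149414062), 89.78671264648438) [-102.55136003  -27.8699015 ] [92.45233296 28.51526569]
```

View pics/w4.png

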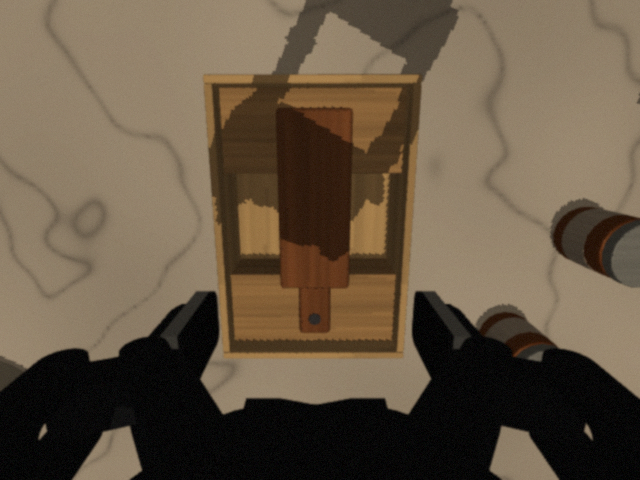

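The board lies flat and centred in the crate, with its blade at (315,200) and hole at (314,319). It is within 2 mm and 0.1° of the crate axis, with its top at 67.5 over both ledges.

```bash
python3 -c "
from plant import r
print(r.finish_job())"
```

```text
the job is handed in; nothing more can be done
None
```

The job is handed in: the low jar stands centred on the well floor and the short board lies flat on both ledges over it, within 2 mm of centre, and it took about 20 s of the 58 s allowed; the hand-in returned no verdict.

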